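# Fit the photometer's new lamp in its bayonet lamp house and hold it seated

## Task

The burnt-out lamp (dark brown cap) has been taken out of the photometer's lamp house and parked in the blue lamp stand; take the new lamp (white cap) from the stand, lower it bulb first into the mouth of the lamp house with its two pins through the two slots, push it down against the spring until its collar is flush on the ring, and turn it clockwise, seen from above, about a quarter turn until the pins meet their stop. Do not knock the glass bulb, and leave the old lamp, the screwdriver, the timer and the vial where they are. Finish while still gripping the new lamp and pressing its collar flush on the ring, so that its clamp screws can be tightened: the spring lifts it off its seat as soon as you let go or stop pushing.

Things in the scene. Friction and masses are not known exactly. Their poses are not given: they have to be found in the camera images.
- new_lamp: New lamp on its bayonet carrier, loose, about 0.1 kg, bulb down in one hole of the stand, at any yaw. Origin: centre of the underside of its white collar (60 mm diameter, 5 mm thick above the origin); z up. Parts on its z axis: grip bar above the collar; below it a brass barrel, 32 mm diameter, down to z = -22 mm, then the bulb. Half a turn about z changes nothing.
- grip_bar (a point): Place to grip the new lamp, 26 mm above its origin, on its axis. The white grip bar is 40 mm long along the lamp's x, 12 mm thick along its y, from z = +5 mm (collar) to +33 mm of the lamp's frame. Grip it from above across the 12 mm.
- pin_line (a point): Middle of the line of the two bayonet pins, 13 mm below the lamp's origin: round pins of 6 mm diameter along the lamp's +x and -x, in line with the grip bar, reaching 23 mm from the axis.
- new_lamp_bulb: Clear glass bulb of the new lamp, fixed to it: 12 mm diameter, from z = -22 to -54 mm of the lamp's frame; origin and axes are those of new_lamp. Fragile: it breaks if pressed with more than 4 N.
- old_lamp: The burnt-out lamp with a dark brown cap and blackened bulb; same shape and size as new_lamp, standing in the other hole of the stand. Leave it there.
- lamp_stand: Fixed blue stand, 76 mm (its x) by 170 mm (its y), flat top 70 mm above the bench, with two through holes of 50 mm diameter at y = +45 and -45 mm in its frame; the lamps' collars rest on the top. Origin: centre of its underside, on the bench.
- lamp_house: Fixed grey lamp house with cooling fins, 100 by 112 mm, 88 mm high; a lens tube, 48 mm wide, sticks out 25 mm at its front (-x), and on top is an aluminium bayonet ring, 72 mm diameter. Origin: centre of its underside, on the bench; z up, the bore on its z axis. The two slots for the pins lie along its +x and -x, with a red dot outside the ring at each.
- mouth (a point): Centre of the bore at the flat seat face of the bayonet ring, 88 mm above the bench; axes as lamp_house. The bore is 35 mm wide, the slots 10 mm wide and reach 25.5 mm from the axis. With the lamp home its origin is at this point.
- lip (a point): Centre of the underside of the ring's lip, 7 mm below the mouth. The pins turn under the lip only while the collar is less than 3 mm above the seat face. From the slots the lamp turns only clockwise seen from above; a fixed stop ends it after 80 degrees, at the white marks, the lamp's x axis then at the house's yaw minus 1.396 rad.
- lock_marks: The two white marks on top of the lamp house, 42 mm either side of the bore's axis. Origin as lamp_house (bench level, under the bore); its x axis runs through both marks and stands 1.396 rad clockwise of the house's x axis: with the pins at their stop the lamp's x axis and grip bar lie along it.
- contact_ring (a joint): Sprung contact ring in the bore, pressed down by the barrel: 0 at rest, its top 12 mm below the mouth, 0.010 m with the collar flush. It pushes up with 5 N at first touch (collar 10 mm above its seat), 11 N when flush. Its hole for the bulb is 18 mm wide. No longer pushed, a turned lamp rises 3 mm until its pins meet the lip; an unturned one is pushed out.
- screwdriver: Loose green-handled screwdriver, 160 mm long, 26 mm thick, lying on the bench behind the work. Leave it alone. Origin: middle of its length, on the bench; the blade points along its +x.
- timer: Loose white bench timer, 62 x 62 x 19 mm, lying at the right. Leave it alone. Origin: centre of its underside.
- vial_1: Loose small white-capped vial, 27 mm diameter, 50 mm high, standing at the left. Leave it alone. Origin: centre of its underside.
Not all that is in view belongs to the job. Leave any green or purple look-alike of the new_lamp alone.

How it is judged:
By the outcome, as a careful person would: the job done as asked, in the order asked, and still so for the second after the job is handed in, while the arm keeps its last pose, push and grip.
It also fails if it takes over 45 s, if anything falls off the work surface, if the arm or the gripper's body presses on something with over 40 N, if the wrist force passes 120 N, or if a joint passes its speed limit or range.

## Robot

A 6-joint arm with a two-finger parallel gripper is mounted at the origin on a cart in front of the work surface, level with it; the furniture and walls round the work are solid. World frame = base frame: x ahead of the robot, y to its left, z up, the work surface at z = 0. Lengths are in mm, angles in rad, forces in N, time in s.
With the tool pointing down it reaches from about 400 to 825 mm from the base axis. Payload 7 kg.
Tool frame: the origin (TCP) lies at the very end of the fingers, on their centre line; the grasp point (between the pads) lies robot.pinch_z behind it (robot.pinch_z is the distance from the TCP to the grasp point, in mm); z points along the fingers, y is the line along which they close (so a half turn about z gives the same grasp; the last joint's range is limited). The gripper opens to 85 mm and grips with 20 to 120 N. Pads are 22 mm wide; open, the fingers measure 114 mm over their backs; the gripper's body (76 mm by 85 mm) begins 54 mm behind the grasp point. The pads swing forward as they close: fully open they stand 13 mm farther back than shut.
Start: joints at [-0.919, 0.359, 0.012, 0, -1.224, -0.288], TCP at [240.156, -630.809, 231.302] pointing down, gripper open.
Joint ranges: [-3.07, 3.07], [-1.43, 2.12], [-1.02, 1.25], [-3.03, 1.67], [-3.05, -0], [-3.03, 3.03]. Speed limits (rad/s): [2.39, 2.39, 3.01, 3.14, 3.14, 3.14].

## Interface

Orientations are given as a unit quaternion [w, x, y, z].
In Python, from rig import robot gives the robot as it stands.
- The arm moves only by the tool drive_tool, never from a script. Its argument "targets" is one flat list of numbers, 7 for each row, row after row: the shift along the world's x, y, z in mm, then the turn, a rotation vector about the world's x, y, z in rad, then the finger opening in mm, from 0 to 85.4. A call has 1 to 10 rows; each row is the pose to reach, as a shift and turn from the pose commanded when the call began; what a row does not reach only later rows make up. A row lasts 1/10 s, in which the tool goes at most 50 mm and 8.59 degrees, less where a joint would pass 70% of its speed; a pose out of reach is approached as far as the arm can. A call with a gripper value outside its range is refused whole. The fingers move at their own pace and stop on an object; "squeeze" is the grip in N (left out, the last holds). Time passes only in rows, so rows that repeat a pose let the fingers close. It gives the time, the measured TCP pose, the force, the opening and the grip force at its end, in the units of the state.
- robot.get_state(): the state, without advancing time (a new reading comes with each control period).
- robot.snapshot(name): name is "scene" or "top" or "wrist"; returns the picture (420x560x3 uint8, blue, green, red); there is no depth.
- robot.camera_info(name): a dict with "intrinsics" (3x3 intrinsics, pixels), "R" (3x3) and "t" (3): a world point X has camera coordinates R X + t. Camera axes: x right, y down, z forward; pixel columns grow to the right and rows downward; lengths in mm; the calibration is good to about 2 mm. A picture is of the moment at which its call begins: read the wrist's pose just before it. camera_info takes no time and is no camera call; for the wrist camera it gives the pose at the moment of the call.
- robot.sign_off(): hands the job in; it is judged then, once.
Trained networks look in the newest picture that a camera, given by its name, has taken for a name from the list of things; names that differ only in an ending like _2 or _b are one class to them, and where a whole thing is asked for, a point or a joint stands for the part that bears it (a point fixed in the world has none). Each returns a list of dicts, best first, with "p" (0 to 1); they miss things now and then, are a little off and sometimes report something else, mostly with a low value. They report only what shows in the picture. A call takes as long as a camera call. They do not tell look-alikes from the thing itself.
- robot.cut_out(camera, label): "mask" (420x560 bool, what is visible of it).
- robot.pinpoint(camera, label): "xyz" ([x, y, z] in mm, in world coordinates, good to about 4 mm: a listed point, or the origin of a listed thing).
The state is a dict: "clock": time; "q": joint angles; "qvel": joint speeds; "tau": joint torques, N m; "position": TCP position; "tool_rot": TCP orientation; "contact_force": force on the tool from outside, world axes, zero at the start; "ft_torque": the same for the moment, N m; "grip_width": finger opening in mm; "finger_force": force on a finger pad.
Only numpy, scipy, OpenCV 4.12 (cv2) and the standard library are available. Lean on these libraries where they do the work, as an engineer would, in place of code of your own. Each camera call takes 0.05 s, during which the arm holds its last target. There are 200 camera calls.

## Working session

There is one attempt and no reset: what is moved stays moved. The work goes in short steps, Python scripts to look and compute and a tool call to move; the robot and the scene stay as the last step left them, time stands still between calls to the robot, and variables do not carry over. Pictures are saved under pics/ and viewed, at most 10 in all, crops included, and the job is handed in when it is done.

Besides the shell and the picture viewer there is one more tool, called as name(argument=value, ...) on one line, values as JSON. drive_tool: Moves the arm, as the interface text tells. Its arguments: {"type":"object","properties":{"targets":{"type":"array"},"squeeze":{"type":"number"}},"required":["targets"]}

```bash
ls; mkdir -p pics; python3 - <<'E'
from rig import robot
import cv2,numpy as np
print(robot.pinch_z, robot.get_state())
a=[]
for c in("scene","top"):
    im=robot.snapshot(c);cv2.imwrite(f"pics/{c}0.png",im)
    for l in("new_lamp","old_lamp","lamp_house","mouth","lamp_stand","lock_marks","grip_bar"):
        print(c,l,[(round(d["p"],2),np.round(d["xyz"]).tolist()) for d in robot.pinpoint(c,l)[:3]])
E
```

```text
pics
18.700000000000003 {'clock': 0.0, 'q': array([-9.18909491e-01,  3.59394501e-01,  1.10482133e-02, -3.41683329e-04,
       -1.22406965e+00, -2.88107370e-01]), 'qvel': array([-6.61655877e-05, -2.20386088e-04,  2.22551616e-04, -1.92545469e-03,
        1.28336211e-03,  9.89886027e-04]), 'tau': array([ 3.04273606e-03, -5.83320522e+01,  2.93422937e+01,  6.93630517e+00,
       -5.84106718e-03,  6.34782100e-05]), 'position': array([ 239.98007902, -630.39039106,  230.35563256]), 'tool_rot': array([-2.23535594e-04, -1.80831167e-01,  9.83513806e-01,  7.94741265e-04]), 'contact_force': array([-1.07649599, -0.08157492,  0.03112969]), 'ft_torque': array([-0.02889432, -0.03509218, -0.01748033]), 'finger_force': 0.0, 'grip_width': 84.84693175311875}
scene new_lamp [(0.84, [615.0, 250.0, 54.0]), (0.81, [504.0, 250.0, 70.0]), (0.74, [401.0, 255.0, 50.0])]
scene old_lamp [(0.81, [514.0, 157.0, 73.0])]
scene lamp_house [(0.93, [501.0, -192.0, -1.0])]
scene mouth [(0.57, [507.0, -193.0, 88.0])]
scene lamp_stand [(0.86, [512.0, 204.0, 1.0])]
scene lock_marks []
scene grip_bar [(0.94, [614.0, 251.0, 79.0]), (0.85, [403.0, 252.0, 76.0]), (0.84, [504.0, 250.0, 94.0])]
top new_lamp [(0.7, [400.0, 254.0, 54.0]), (0.67, [499.0, 249.0, 70.0])]
top old_lamp [(0.82, [516.0, 161.0, 71.0])]
top lamp_house [(0.84, [503.0, -196.0, 2.0])]
top mouth [(0.95, [503.0, -193.0, 90.0])]
top lamp_stand [(0.94, [511.0, 200.0, 4.0]), (0.51, [502.0, -198.0, 81.0])]
top lock_marks [(0.64, [503.0, -196.0, 0.0])]
top grip_bar [(0.97, [399.0, 254.0, 80.0]), (0.7, [506.0, 202.0, 2.0]), (0.58, [501.0, 248.0, 95.0])]
```

View pics/top0.png

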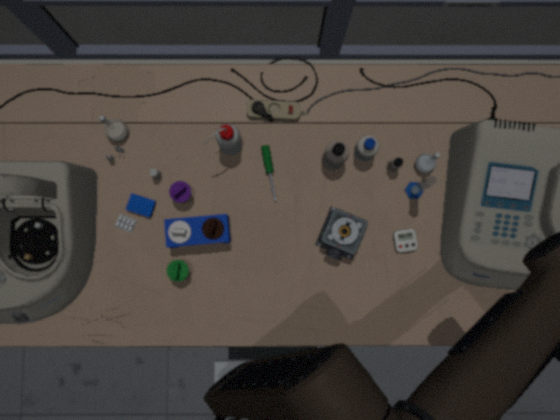

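View pics/scene0.png

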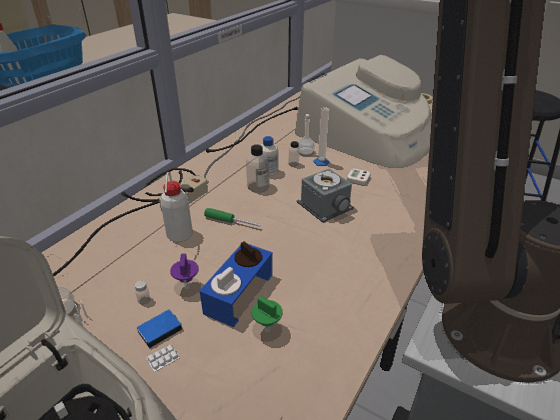

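The lamp could be confused with these, in the top picture: white cap in the stand (179,231), brown old lamp (213,228), purple look-alike (180,191), green look-alike (178,271). I choose the white one and check it in a close crop.

```bash
python3 - <<'E'
from rig import robot
import cv2,numpy as np
im=cv2.imread("pics/top0.png")
a=cv2.resize(im[205:270,150:230],None,fx=5,fy=5,interpolation=3);b=cv2.resize(im[200:265,305:385],None,fx=5,fy=5,interpolation=3)
cv2.imwrite("pics/crop0.png",cv2.convertScaleAbs(np.hstack([a,b]),alpha=1.8))
c=robot.camera_info("wrist");print(c, -c["R"].T@c["t"])
c=robot.camera_info("top");print(c["intrinsics"], -c["R"].T@c["t"])
E
```

```text
{'intrinsics': array([[294.38819051,   0.        , 280.29772616],
       [  0.        , 294.38819051, 206.17413157],
       [  0.        ,   0.        ,   1.        ]]), 'R': array([[-3.56951044e-01,  9.34122865e-01,  6.52453924e-04],
       [ 8.83493028e-01,  3.37377160e-01,  3.24987263e-01],
       [ 3.03357910e-01,  1.16580981e-01, -9.45718168e-01]]), 't': array([673.92067264, -41.3734372 , 382.52693289])} [ 161.06726001 -660.16162181  374.76880813]
[[542.91485309   0.         278.88466991]
 [  0.         542.91485309 215.33293318]
 [  0.           0.           1.        ]] [ 412.30961826  -10.98251105 1530.45536653]
```

View pics/crop0.png

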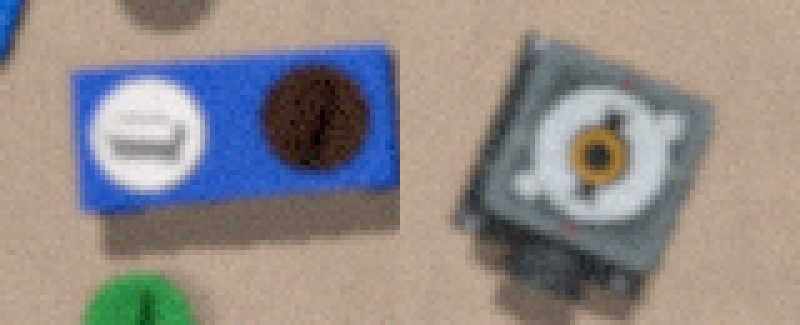

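The crop shows the white-capped lamp in the stand, bar about along image x (105..185,140). On the house the red dots are at (628,84) and (570,231), which gives a house yaw of about -0.37. I go over the house with the wrist camera, turning on the way to the lamp's grasp yaw.

drive_tool(targets=[26, 40, 7, 0, 0, 0.13, 85, 52, 80, 14, 0, 0, 0.26, 85, 79, 120, 21, 0, 0, 0.39, 85, 105, 160, 28, 0, 0, 0.52, 85, 131, 200, 35, 0, 0, 0.65, 85, 158, 240, 42, 0, 0, 0.78, 85, 184, 280, 49, 0, 0, 0.91, 85, 210, 320, 56, 0, 0, 1.04, 85, 237, 360, 63, 0, 0, 1.17, 85, 263, 399, 70, 0, 0, 1.3, 85])

```text
clock: 1.8
position: [504.0, -229.9, 302.1]
tool_rot: [-0.0, 0.741, -0.671, 0.0]
contact_force: [0.9, -0.2, -0.4]
grip_width: 84.9
finger_force: 0.0
```

drive_tool(targets=[0, 0, 0, 0, 0, 0, 85, 0, 0, 0, 0, 0, 0, 85, 0, 0, 0, 0, 0, 0, 85])

```text
clock: 2.1
position: [502.7, -232.1, 301.2]
tool_rot: [0.0, 0.739, -0.674, -0.0]
contact_force: [-0.8, -0.9, -0.2]
grip_width: 85.0
finger_force: 0.0
```

```bash
python3 - <<'E'
from rig import robot
import cv2,numpy as np
s=robot.get_state();print(s["clock"],s["position"],s["q"],s["contact_force"])
c=robot.camera_info("wrist");im=robot.snapshot("wrist");cv2.imwrite("pics/w1.png",im);np.savez("w1.npz",**c)
for l in("mouth","lock_marks","lamp_house","lip"):
    print(l,[(round(d["p"],2),np.round(d["xyz"],1).tolist()) for d in robot.pinpoint("wrist",l)[:3]])
def proj(X): p=c["intrinsics"]@(c["R"]@np.array(X)+c["t"]);return p[:2]/p[2]
print(proj([503,-193,88]))
# rectified top-down view of plane z=88, 4px/mm, centre (503,-193); up=+x,right=-y
S=4;w=130
pts=[[503+65,-193+65],[503+65,-193-65],[503-65,-193-65],[503-65,-193+65]]
H=cv2.getPerspectiveTransform(np.float32([proj([*p,88]) for p in pts]),np.float32([[0,0],[520,0],[520,520],[0,520]]))
cv2.imwrite("pics/w1r.png",cv2.convertScaleAbs(cv2.warpPerspective(im,H,(520,520),flags=cv2.INTER_CUBIC),alpha=1.3))
E
```

```text
2.1 [ 502.73398209 -232.12680885  301.16412064] [-7.88385164e-02  1.20316788e-01 -1.45067162e-01  3.34017474e-05
 -1.30574986e+00  1.70859991e-01] [-0.76670476 -0.90567072 -0.17290547]
mouth [(0.81, [507.5, -198.1, 91.4])]
lock_marks []
lamp_house [(0.73, [501.4, -196.3, -0.4])]
lip [(0.56, [503.6, -197.6, 77.9])]
[276.42860267 205.67759824]
```

View pics/w1r.png

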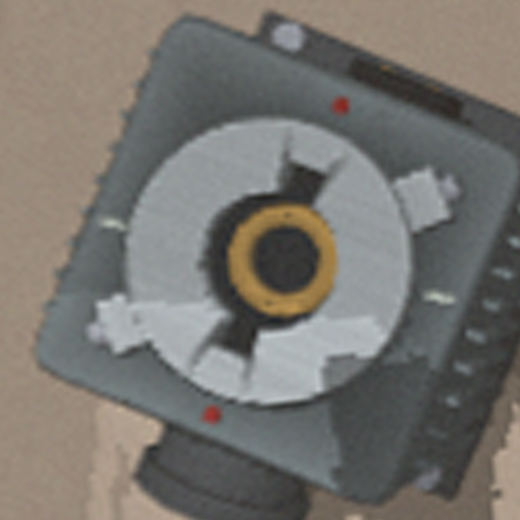

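Rectified wrist view of the house (4 px/mm, centre 503,-193). Red dots are at (341,105) and (211,415), white marks at (113,224) and (438,297), and the ring is centred at about (268,261). This puts the mouth at about (502.8,-195), with house yaw -0.397 agreeing from both dots and marks. Next I go to the lamp.

drive_tool(targets=[0, 44, 0, 0, 0, 0, 85, 0, 88, 0, 0, 0, 0, 85, 0, 132, 0, 0, 0, 0, 85, 0, 176, 0, 0, 0, 0, 85, 0, 220, 0, 0, 0, 0, 85, 0, 264, 0, 0, 0, 0, 85, 0, 308, 0, 0, 0, 0, 85, 0, 352, 0, 0, 0, 0, 85, 0, 396, 0, 0, 0, 0, 85, 0, 439, 0, 0, 0, 0, 85])

```text
clock: 3.35
position: [503.0, 208.5, 301.5]
tool_rot: [-0.0, 0.739, -0.674, 0.0]
contact_force: [0.6, -0.7, 0.5]
grip_width: 85.3
finger_force: 0.0
```

drive_tool(targets=[0, 0, 0, 0, 0, 0, 85, 0, 0, 0, 0, 0, 0, 85, 0, 0, 0, 0, 0, 0, 85])

```text
clock: 3.65
position: [503.2, 206.3, 301.3]
tool_rot: [0.0, 0.739, -0.674, 0.0]
contact_force: [0.1, 0.7, -0.1]
grip_width: 84.9
finger_force: 0.0
```

```bash
python3 - <<'E'
from rig import robot
import cv2,numpy as np
s=robot.get_state();print(s["clock"],s["position"],s["q"],s["tool_rot"])
c=robot.camera_info("wrist");im=robot.snapshot("wrist");cv2.imwrite("pics/w2.png",im)
for l in("new_lamp","grip_bar","old_lamp"):
    print(l,[(round(d["p"],2),np.round(d["xyz"],1).tolist()) for d in robot.pinpoint("wrist",l)[:3]])
def proj(X): p=c["intrinsics"]@(c["R"]@np.array(X)+c["t"]);return p[:2]/p[2]
def rect(x,y,z):
    h=50
    pts=[[x+h,y+h],[x+h,y-h],[x-h,y-h],[x-h,y+h]]
    H=cv2.getPerspectiveTransform(np.float32([proj([*p,z]) for p in pts]),np.float32([[0,0],[400,0],[400,400],[0,400]]))
    return cv2.warpPerspective(im,H,(400,400),flags=cv2.INTER_CUBIC)
# left: collar top plane z=75; right: bar top plane z=103
cv2.imwrite("pics/w2r.png",np.hstack([rect(502,250,75),rect(502,250,103)]))
E
```

```text
3.65 [503.1991937  206.29056004 301.2551608 ] [ 7.49551660e-01  1.03129997e-01 -1.64650257e-01  8.73080324e-05
 -1.30335934e+00 -6.57442276e-01] [ 1.74503295e-04  7.38918855e-01 -6.73794401e-01  2.79177201e-05]
new_lamp [(0.96, [401.1, 257.9, 57.6]), (0.94, [504.2, 247.4, 70.2]), (0.75, [613.6, 253.4, 54.2])]
grip_bar [(0.91, [401.6, 250.9, 75.1]), (0.59, [615.0, 246.8, 76.3]), (0.57, [506.0, 249.8, 98.0])]
old_lamp [(0.91, [511.1, 157.7, 70.6]), (0.29, [667.3, 323.5, -2.1])]
```

View pics/w2r.png

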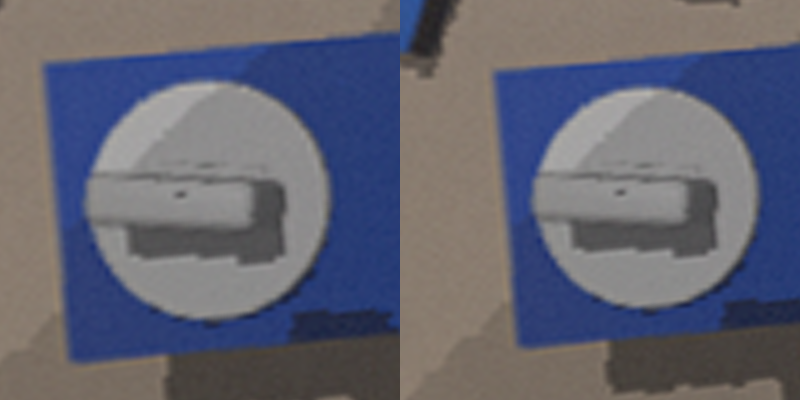

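Rectified lamp view. White collar circle is centred at (208,200) in the left half, i.e. world (502,248). The bar top runs from (533,195) to (687,199) in the right half, yaw about -1.61, 38 mm long as it should be. Height and reach are plausible, so I grasp at TCP z 80.

drive_tool(targets=[-0.5, 41.7, 0, 0, 0, -0.135, 60, -0.5, 41.7, -40, 0, 0, -0.135, 60, -0.5, 41.7, -80, 0, 0, -0.135, 60, -0.5, 41.7, -120, 0, 0, -0.135, 60, -0.5, 41.7, -155, 0, 0, -0.135, 60, -0.5, 41.7, -185, 0, 0, -0.135, 60, -0.5, 41.7, -205, 0, 0, -0.135, 60, -0.5, 41.7, -215, 0, 0, -0.135, 60, -0.5, 41.7, -221, 0, 0, -0.135, 60, -0.5, 41.7, -221, 0, 0, -0.135, 60])

```text
clock: 4.85
position: [502.9, 248.7, 80.4]
tool_rot: [-0.0, -0.692, 0.722, -0.0]
contact_force: [-0.2, 0.7, 0.3]
grip_width: 60.4
finger_force: 0.0
```

drive_tool(targets=[0, 0, 0, 0, 0, 0, 60, 0, 0, 0, 0, 0, 0, 5, 0, 0, 0, 0, 0, 0, 5, 0, 0, 0, 0, 0, 0, 5, 0, 0, 0, 0, 0, 0, 5, 0, 0, 0, 0, 0, 0, 5, 0, 0, 0, 0, 0, 0, 5, 0, 0, 0, 0, 0, 0, 5], squeeze=80)

```text
clock: 5.65
position: [502.9, 249.1, 81.0]
tool_rot: [0.0, -0.692, 0.722, -0.0]
contact_force: [-2.1, -0.6, 6.8]
grip_width: 10.2
finger_force: 78.8
```

drive_tool(targets=[0, 0, 8, 0, 0, 0, 5, 0, 0, 25, 0, 0, 0, 5, 0, 0, 55, 0, 0, 0, 5, 0, 0, 90, 0, 0, 0, 5, 0, 0, 120, 0, 0, 0, 5, 0, 0, 120, 0, 0, 0, 5, 0, 0, 120, 0, 0, 0, 5, 0, 0, 120, 0, 0, 0, 5])

```text
clock: 6.45
position: [501.9, 248.4, 199.3]
tool_rot: [-0.001, -0.692, 0.722, 0.0]
contact_force: [0.7, -0.2, -2.0]
grip_width: 10.7
finger_force: 78.1
```

```bash
python3 - <<'E'
from rig import robot
import cv2,numpy as np
s=robot.get_state();print(s["clock"],s["position"],s["q"],s["tool_rot"],s["contact_force"],s["ft_torque"],s["grip_width"])
im=robot.snapshot("wrist");cv2.imwrite("pics/w3.png",im)
for l in("new_lamp","grip_bar","new_lamp_bulb","pin_line"):
    print(l,[(round(d["p"],2),np.round(d["xyz"],1).tolist()) for d in robot.pinpoint("wrist",l)[:3]])
E
```

```text
6.45 [501.94781121 248.42229912 199.28889855] [ 8.08743365e-01  1.95518479e-01 -2.89764120e-01 -5.85664460e-04
 -1.08721549e+00 -8.50775807e-01] [-8.61536425e-04 -6.91992295e-01  7.21904338e-01  2.21149997e-04] [ 0.69358801 -0.24665379 -2.00611471] [ 0.00865801  0.03095844 -0.04170081] 10.692202706791818
new_lamp [(0.97, [612.8, 249.5, 53.9]), (0.89, [398.6, 261.3, 58.7]), (0.69, [506.0, 247.2, 186.0])]
grip_bar [(0.82, [399.2, 250.6, 77.0]), (0.67, [502.6, 249.6, 219.5])]
new_lamp_bulb []
pin_line [(0.89, [396.9, 252.7, 42.6]), (0.76, [504.0, 247.7, 174.5]), (0.63, [615.2, 253.3, 39.7])]
```

View pics/w3.png

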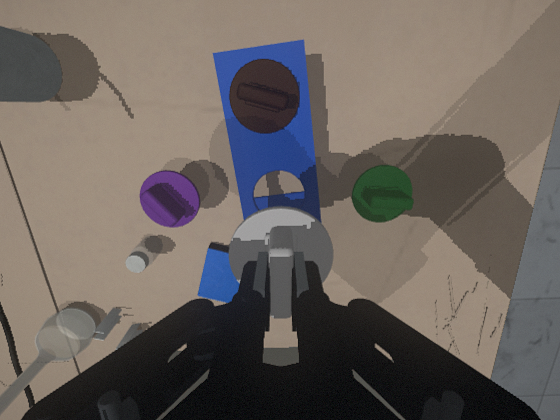

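The lamp is in the gripper: collar ellipse spans columns 229–333 with its upper edge at row 208, level. The old lamp (265,95), purple (170,198) and green (383,193) are undisturbed. Next I measure the lamp relative to the TCP.

```bash
python3 - <<'E'
from rig import robot
import cv2,numpy as np
from scipy.optimize import minimize
c=robot.camera_info("wrist");K,R,t=c["intrinsics"],c["R"],c["t"];C=-R.T@t
im=cv2.imread("pics/w3.png");hsv=cv2.cvtColor(im,cv2.COLOR_BGR2HSV)
def bp(u,v,z):
    d=R.T@np.linalg.solve(K,[u,v,1]);return C+d*(z-C[2])/d[2]
# collar edge: greyish bright, columns scan from top
pts=[]
for u in range(240,324,4):
    col=hsv[170:260,u]; m=(col[:,1]<40)&(col[:,2]>110)
    # first row with 6 consecutive
    for i in range(84):
        if m[i:i+6].all(): pts.append((u,170+i));break
print(pts)
from scipy.optimize import least_squares
for z in(191,193.3,196):
    P=np.array([bp(u,v,z)[:2] for u,v in pts])
    f=lambda p:np.hypot(*(P-p).T)-30
    r=least_squares(f,[502,248],loss="soft_l1");print(z,r.x,np.abs(r.fun).mean(),bp(229,250,z),bp(333,250,z))
E
```

```text
[(240, 202), (244, 221), (248, 218), (252, 215), (256, 214), (260, 212), (264, 211), (268, 210), (272, 209), (276, 208), (280, 208), (284, 208), (288, 209), (292, 209), (296, 210), (300, 212), (304, 214), (308, 215)]
191 [501.87049439 248.67126335] 0.7459821438812205 [530.84890516 242.98908755 191.        ] [471.06536153 245.49719588 191.        ]
193.3 [501.79928343 247.89543179] 0.7373612002506421 [530.35903834 241.81490553 193.3       ] [471.48018043 244.28505944 193.3       ]
196 [501.71723289 246.98343767] 0.7272232159994108 [529.78397729 240.43651794 196.        ] [471.96714175 242.86211666 196.        ]
```

drive_tool(targets=[0.1, -30, 10, 0, 0, 0.12, 5, 0.2, -74, 20, 0, 0, 0.24, 5, 0.3, -118, 20, 0, 0, 0.36, 5, 0.4, -162, 20, 0, 0, 0.48, 5, 0.5, -208, 20, 0, 0, 0.6, 5, 0.6, -254, 20, 0, 0, 0.72, 5, 0.7, -300, 20, 0, 0, 0.85, 5, 0.8, -346, 20, 0, 0, 0.98, 5, 0.8, -395, 20, 0, 0, 1.1, 5, 0.9, -443.5, 20, 0, 0, 1.216, 5])

```text
clock: 7.7
position: [503.3, -195.3, 220.2]
tool_rot: [-0.0, 0.981, -0.195, 0.0]
contact_force: [2.0, 0.1, -0.7]
grip_width: 10.2
finger_force: 78.0
```

drive_tool(targets=[0, 0, 0, 0, 0, 0, 5, 0, 0, 0, 0, 0, 0, 5, 0, 0, 0, 0, 0, 0, 5, 0, 0, 0, 0, 0, 0, 5])

```text
clock: 8.1
position: [503.7, -192.5, 220.3]
tool_rot: [-0.0, 0.98, -0.197, -0.0]
contact_force: [0.1, 0.5, -2.0]
grip_width: 10.4
finger_force: 78.3
```

```bash
python3 - <<'E'
from rig import robot
import cv2,numpy as np
s=robot.get_state();print(s["clock"],s["position"],s["q"],s["tool_rot"],s["contact_force"],s["grip_width"])
q=s["tool_rot"];psi=2*np.arctan2(q[2],q[1])-np.pi/2;print("lampyaw",(psi-np.pi/2)%np.pi-np.pi)
c=robot.camera_info("wrist");im=robot.snapshot("wrist");cv2.imwrite("pics/w4.png",im);np.savez("w4.npz",**c)
for l in("mouth","lamp_house","new_lamp"):
    print(l,[(round(d["p"],2),np.round(d["xyz"],1).tolist()) for d in robot.pinpoint("wrist",l)[:3]])
for l in("mouth","lip","lamp_house"):
    print(l,[(round(d["p"],2),np.round(d["xyz"],1).tolist()) for d in robot.pinpoint("top",l)[:2]])
E
```

```text
8.1 [ 503.72053785 -192.49034084  220.26868483] [-1.40879673e-03  1.43567401e-01 -3.03995290e-01 -5.79115922e-05
 -1.12327447e+00  1.17574842e+00] [-2.16070971e-05  9.80414544e-01 -1.96944971e-01 -2.51294658e-05] [ 0.09862201  0.51881465 -2.00385243] 10.375509545953527
lampyaw -0.3964817623252257
mouth [(0.78, [505.8, -197.3, 89.5])]
lamp_house [(0.83, [504.0, -195.8, -1.0]), (0.51, [506.0, -191.9, 193.6])]
new_lamp [(0.61, [401.2, 256.9, 57.1]), (0.59, [507.1, -192.9, 209.0])]
mouth [(0.95, [503.1, -192.9, 89.8])]
lip [(0.78, [505.6, -199.0, 79.8])]
lamp_house [(0.84, [503.0, -196.3, 1.5])]
```

View pics/w4.png

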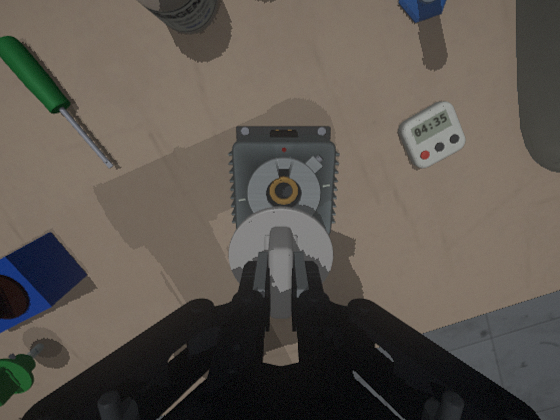

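The picture shows the lamp over the house with slots and red dot (284,149) ahead, marks at (241,200) and (327,186), and ring centred at about (284,191). I fit the ring circle and the dots/marks in both wrist views.

```bash
python3 - <<'E'
from rig import robot
import cv2,numpy as np
from scipy.optimize import least_squares
from scipy.ndimage import map_coordinates
s=robot.get_state();print(s["clock"],s["position"])
for n in("w1","w4"):
    c=np.load(n+".npz");K,R,t=c["intrinsics"],c["R"],c["t"];C=-R.T@t
    im=cv2.imread(f"pics/{n}.png");g=cv2.cvtColor(im,cv2.COLOR_BGR2GRAY).astype(float)
    def proj(X): p=K@(R@X.T+t[:,None]);return p[:2]/p[2]
    def bp(u,v,z):
        d=R.T@np.linalg.solve(K,[u,v,1]);return (C+d*(z-C[2])/d[2])[:2]
    c0=np.array([503,-195.])
    for it in range(3):
        P=[];rr=np.arange(31,41.5,.25)
        for a in np.arange(0,2*np.pi,.05):
            X=np.c_[c0[0]+rr*np.cos(a),c0[1]+rr*np.sin(a),np.full(len(rr),88.)]
            uv=proj(X);v=map_coordinates(g,[uv[1],uv[0]],order=1)
            if n=="w4" and (uv[1]>203).any(): continue
            d=v[6:]-v[:-6];i=d.argmin()
            if d[i]<-25:P.append(X[i+3,:2])
        P=np.array(P)
        r=least_squares(lambda p:np.hypot(*(P-p).T)-36,c0,loss="soft_l1",f_scale=.5)
        r3=least_squares(lambda p:np.hypot(*(P-p[:2]).T)-p[2],[*c0,36],loss="soft_l1",f_scale=.5);c0=r.x
    print(n,len(P),r.x,np.median(np.abs(r.fun)),r3.x)
    # red dots
    hsv=cv2.cvtColor(im,cv2.COLOR_BGR2HSV);m=((hsv[...,0]<8)|(hsv[...,0]>172))&(hsv[...,1]>110)
    k,_,st,ce=cv2.connectedComponentsWithStats(m.astype(np.uint8))
    for j in range(1,k):
        p=bp(*ce[j],83)
        if np.hypot(*(p-c0))<60 and st[j,4]>2:print(" dot",ce[j],st[j,4],p,p-c0,np.arctan2(*(p-c0)[::-1]))
    if n=="w4":
        # lamp collar edge, top plane z = TCP-6
        hs=[]
        for u in range(250,316,4):
            pass
E
```

```text
8.45 [ 503.67402493 -193.05351489  220.40597764]
w1 114 [ 502.81215993 -194.84141842] 0.46335879661421586 [ 502.83871039 -194.90671783   35.63044279]
 dot [247.125 187.875] 8 [ 542.13774838 -211.67828033] [ 39.32558844 -16.83686191] -0.4045273428260763
 dot [305.28571429 217.        ] 7 [ 463.68546967 -179.10940073] [-39.12669027  15.73201769] 2.759295382794318
w4 65 [ 502.76975439 -195.05809302] 0.23622391933990627 [ 503.29577012 -195.29006358   35.53130199]
 dot [283.5        149.28571429] 14 [ 542.47618703 -211.7344587 ] [ 39.70643264 -16.67636568] -0.39762079777058745
```

Both views agree: mouth (502.8,-195.0), yaw -0.395. I correct laterally and go down to just above the contact ring.

drive_tool(targets=[-1.3, -2, 0, 0, 0, 0, 5, -1.3, -2, -20, 0, 0, 0, 5, -1.3, -2, -40, 0, 0, 0, 5, -1.3, -2, -55, 0, 0, 0, 5, -1.3, -2, -67, 0, 0, 0, 5, -1.3, -2, -74, 0, 0, 0, 5, -1.3, -2, -77, 0, 0, 0, 5, -1.3, -2, -77, 0, 0, 0, 5, -1.3, -2, -77, 0, 0, 0, 5, -1.3, -2, -77, 0, 0, 0, 5])

```text
clock: 9.45
position: [502.7, -195.5, 144.0]
tool_rot: [-0.0, 0.98, -0.197, 0.001]
contact_force: [-0.5, -0.6, -0.1]
grip_width: 10.3
finger_force: 78.3
```

```bash
python3 - <<'E'
from rig import robot
import cv2,numpy as np
P=[]
for i in range(4):
    robot.snapshot("scene") ; s=robot.get_state();P.append(s["position"])
    if i==0: print(s["contact_force"])
P=np.array(P);print(P.mean(0),P.std(0));q=s["tool_rot"];print(2*np.arctan2(q[2],q[1]),q)
im=robot.snapshot("scene");cv2.imwrite("pics/s5.png",cv2.resize(im[140:240,270:400],None,fx=5,fy=5,interpolation=3))
E
```

```text
[ 0.05622835  0.2127267  -1.12146023]
[ 502.50191624 -195.52380435  143.75066537] [0.07895647 0.00807859 0.10660139]
-0.39742423568244417 [-4.49073358e-05  9.80321590e-01 -1.97406949e-01  2.73067349e-04]
```

View pics/s5.png

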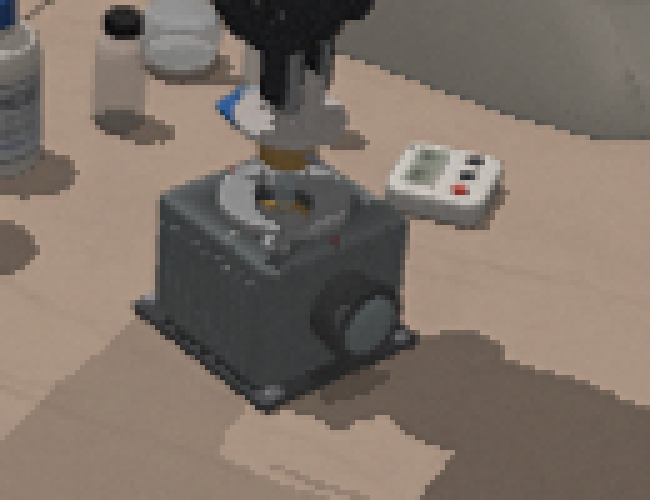

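The lamp hangs above the ring, barrel at (285,157) over the bore (285,205). It is centred, so I keep lowering it.

drive_tool(targets=[0, 0.6, -5, 0, 0, 0, 5, 0, 0.6, -12, 0, 0, 0, 5, 0, 0.6, -18, 0, 0, 0, 5, 0, 0.6, -21, 0, 0, 0, 5, 0, 0.6, -21, 0, 0, 0, 5])

```text
clock: 10.2
position: [501.8, -194.9, 121.5]
tool_rot: [0.0, 0.98, -0.197, -0.001]
contact_force: [-0.3, -0.1, -1.4]
grip_width: 10.3
finger_force: 78.3
```

drive_tool(targets=[0, 0, -2, 0, 0, 0, 5, 0, 0, -4, 0, 0, 0, 5, 0, 0, -5, 0, 0, 0, 5, 0, 0, -5, 0, 0, 0, 5])

```text
clock: 10.6
position: [502.2, -194.9, 117.2]
tool_rot: [-0.0, 0.98, -0.197, -0.0]
contact_force: [0.3, -0.0, -1.7]
grip_width: 10.3
finger_force: 78.3
```

drive_tool(targets=[0, 0, -2, 0, 0, 0, 5, 0, 0, -4, 0, 0, 0, 5, 0, 0, -5.5, 0, 0, 0, 5, 0, 0, -5.5, 0, 0, 0, 5])

```text
clock: 11.0
position: [502.1, -194.9, 111.5]
tool_rot: [0.0, 0.98, -0.197, -0.0]
contact_force: [1.0, -0.8, -0.7]
grip_width: 10.2
finger_force: 78.3
```

drive_tool(targets=[0, 0, -2, 0, 0, 0, 5, 0, 0, -4, 0, 0, 0, 5, 0, 0, -5, 0, 0, 0, 5, 0, 0, -5, 0, 0, 0, 5])

```text
clock: 11.4
position: [502.4, -194.9, 107.1]
tool_rot: [0.0, 0.98, -0.197, 0.0]
contact_force: [-0.5, 0.3, 5.2]
grip_width: 10.2
finger_force: 79.1
```

drive_tool(targets=[0, 0, -2, 0, 0, 0, 5, 0, 0, -4, 0, 0, 0, 5, 0, 0, -6, 0, 0, 0, 5, 0, 0, -7, 0, 0, 0, 5, 0, 0, -7, 0, 0, 0, 5])

```text
clock: 11.9
position: [502.5, -195.0, 100.5]
tool_rot: [0.0, 0.98, -0.197, 0.0]
contact_force: [-3.5, 0.5, 8.9]
grip_width: 10.4
finger_force: 79.7
```

drive_tool(targets=[0, 0, -1, 0, 0, 0, 5, 0, 0, -1.5, 0, 0, 0, 5, 0, 0, -1.5, 0, 0, 0, 5])

```text
clock: 12.2
position: [502.5, -195.0, 99.1]
tool_rot: [0.0, 0.98, -0.197, 0.0]
contact_force: [-2.3, 2.4, 9.8]
grip_width: 10.4
finger_force: 79.8
```

drive_tool(targets=[0, 0, -0.5, 0, 0, 0, 5, 0, 0, -1, 0, 0, 0, 5, 0, 0, -1, 0, 0, 0, 5])

```text
clock: 12.5
position: [502.5, -195.0, 99.0]
tool_rot: [0.0, 0.98, -0.197, 0.001]
contact_force: [-5.3, 3.5, 16.8]
grip_width: 10.5
finger_force: 81.0
```

Seated. Now I turn clockwise, with a firmer grip.

drive_tool(targets=[-0.2, 0.2, 0, 0, 0, 0, 5, -0.2, 0.2, 0, 0, 0, -0.08, 5, -0.2, 0.2, 0, 0, 0, -0.18, 5, -0.2, 0.2, 0, 0, 0, -0.3, 5, -0.2, 0.2, 0, 0, 0, -0.42, 5, -0.2, 0.2, 0, 0, 0, -0.54, 5, -0.2, 0.2, 0, 0, 0, -0.66, 5, -0.2, 0.2, 0, 0, 0, -0.78, 5, -0.2, 0.2, 0, 0, 0, -0.88, 5, -0.2, 0.2, 0, 0, 0, -0.88, 5], squeeze=110)

```text
clock: 13.5
position: [504.0, -195.2, 99.1]
tool_rot: [-0.001, 0.802, -0.597, 0.002]
contact_force: [0.3, 0.1, 11.4]
grip_width: 9.4
finger_force: 107.6
```

```bash
cat >st.py <<'E'
from rig import robot
import numpy as np
s=robot.get_state();q=s["tool_rot"];a=2*np.arctan2(q[2],q[1])
print(s["clock"],s["position"],"lampyaw",(a+.05)%np.pi-np.pi-.05 if 0 else a,s["contact_force"],s["ft_torque"],s["grip_width"],s["q"][5])
E
python3 st.py
```

```text
13.5 [ 504.02664349 -195.21775574   99.11859169] lampyaw -1.2798860652985553 [ 0.2723013   0.10525858 11.36581092] [-0.09507905  0.19454369 -0.07670773] 9.42995445084046 0.29568041097885595
```

drive_tool(targets=[0, 0, -0.5, 0, 0, -0.06, 5, 0, 0, -0.8, 0, 0, -0.16, 5, 0, 0, -0.8, 0, 0, -0.26, 5, 0, 0, -0.8, 0, 0, -0.36, 5, 0, 0, -0.8, 0, 0, -0.44, 5, 0, 0, -0.8, 0, 0, -0.48, 5, 0, 0, -0.8, 0, 0, -0.48, 5])

```text
clock: 14.2
position: [504.6, -195.5, 99.1]
tool_rot: [0.001, -0.638, 0.77, -0.002]
contact_force: [0.6, -1.6, 15.2]
grip_width: 9.6
finger_force: 108.3
```

```bash
python3 st.py
```

```text
14.2 [ 504.63764409 -195.50022918   99.08651379] lampyaw 4.525817057280724 [ 0.55046419 -1.57907086 15.16299096] [-0.29346581  0.41558496 -0.02063801] 9.57709913115375 -0.18221328014291371
```

drive_tool(targets=[0, 0, -0.3, 0, 0, -0.03, 5, 0, 0, -0.3, 0, 0, -0.06, 5, 0, 0, -0.3, 0, 0, -0.08, 5, 0, 0, -0.3, 0, 0, -0.08, 5, 0, 0, -0.3, 0, 0, -0.08, 5])

```text
clock: 14.7
position: [504.4, -195.5, 99.1]
tool_rot: [0.001, -0.608, 0.794, -0.002]
contact_force: [-2.5, -1.1, 18.4]
grip_width: 9.7
finger_force: 108.9
```

```bash
python3 st.py
```

```text
14.7 [ 504.43607089 -195.46405492   99.05363671] lampyaw 4.448099672050932 [-2.5444346  -1.08691193 18.3932593 ] [-0.01596314  0.94616286  0.45430899] 9.733277214815702 -0.2602851649892602
```

```bash
python3 - <<'E'
from rig import robot
import cv2
im=robot.snapshot("wrist");cv2.imwrite("pics/w6.png",cv2.resize(im[130:330,180:380],None,fx=3,fy=3,interpolation=3))
E
python3 st.py
```

```text
14.75 [ 504.43909997 -195.48281142   99.04443148] lampyaw 4.448124316445707 [-2.36196641 -0.99656443 17.90845129] [0.04341539 0.97451863 0.4415024 ] 9.82938418398636 -0.26023296557413017
```

View pics/w6.png

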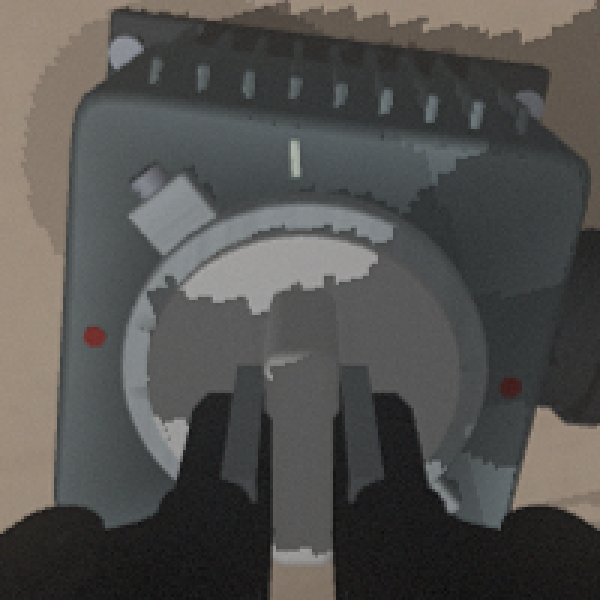

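The collar sits flush in the ring. The bar, at column 303, points at the white mark (294,158), and the stop torque of 0.45 N m and push of 18 N are holding. I hand in.

```bash
python3 -c "
from rig import robot
print(robot.sign_off())"
```

```text
the job is handed in; nothing more can be done
None
```

I lowered the new lamp into the house and turned it clockwise to its stop. I handed the job in at about 15 s, with the lamp still gripped and its collar pressed flush at about 18 N; the sign-off gave no verdict.

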